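# Roll the round bar into the V-block

## Task

Roll the thicker of the two round metal bars along the bench by pushing its side with the fingertips, up the V-block's ramp and into its groove, so that it settles along the bottom of the groove with neither end sticking out past the block. Do not grip or lift the bar, and leave the thinner bar and everything else where it is.

Things in the scene. Friction and masses are not known exactly. Their poses are not given: they have to be found in the camera images.
- thick_bar: The thicker bar: aluminium cylinder, diameter 32, length 110 mm, 0.17 to 0.34 kg, lying left or right of the block, up to 0.14 rad askew to its groove and 10 mm off its middle lengthwise. Origin mid-axis. x runs along it; y, z turn as it rolls (z up at first, small dark hole on top). Smooth (friction about 0.5 on all, fingers too): rolls if pushed at mid height, with slight rolling resistance.
- thin_bar: The thinner bar: the same kind of aluminium cylinder, diameter 20 mm, length 110 mm, lying on the bench on the other side of the V-block. Origin at its middle, on its axis; x along the cylinder. To be left alone.
- v_block: Low dark steel V-block fixed to the bench, 180 mm along the groove (x), 130 mm across (y), 9 mm high. Origin at the centre of its underside. Both sides (+y, -y) alike: a ramp rises from the bench at 65 mm from the middle to 9 mm high at 23 mm; a flat lip 9 mm high from 23 to 13 mm; then the groove falls at 30 degrees to its bottom at y = 0. No end walls.
- vial: White capped vial, 26 mm across, 78 mm tall, standing beyond the block's far end. Origin at the centre of its underside. To be left alone.
- film_box: Small carton, 40 x 55 x 32 mm, standing beyond the block's far end. Origin at the centre of its underside. To be left alone.
- groove (a point): Middle of the groove's bottom line, 1.5 mm above the bench; axes as the block's. With the thick bar seated, its axis is above this line, parallel to the block's x, 20 mm above the bench; on the lip its axis is 25 mm above the bench.
Mind the look-alikes: they are no part of the job. What is shaped like the thick_bar but orange is not meant.

How it is judged (in metres and radians):
On the way:
1. the thick bar has rolled half a turn, low on the bench or the ramp (angle between thick_bar's own z axis and vertical above 2.4 rad and height (world z) of thick_bar below 0.027 m), for 0.02 s.
At the end, for the whole second after the job is handed in: The thick bar rests in the V-groove: axis within 5 mm of its middle, 18 to 22 mm above the bench, within 0.06 rad of its direction; the bar's middle within 37 mm of the block's along the groove. Thin bar, vial and carton within 20 mm of where they stood (y of thick_bar in the frame of v_block between -0.005 and 0.005 m and x of thick_bar in the frame of v_block between -0.037 and 0.037 m and z of thick_bar in the frame of v_block between 0.018 and 0.022 m and angle between the x axis of thick_bar and the x axis of v_block, either way round below 0.06 rad and linear speed of thick_bar below 0.01 m/s and angular speed of thick_bar below 0.2 rad/s and distance of each of thin_bar, vial, film_box from where it was at the start of the episode below 0.02 m); the robot touches nothing.
It fails at once if the thick bar is lifted off the surface it rolls on (height (world z) of thick_bar above 0.032 m or angle between thick_bar's own x axis and vertical below 1.2 rad or angle between thick_bar's own x axis and vertical above 1.94 rad).
It fails at once if the thinner bar is moved (distance of thin_bar from where it was at the start of the episode above 0.03 m).
It fails at once if the vial is moved (distance of vial from where it was at the start of the episode above 0.03 m).
It fails at once if the small box is moved (distance of film_box from where it was at the start of the episode above 0.03 m).
It also fails if it takes over 38 s, if anything falls off the work surface, if the arm or the gripper's body presses on something with over 40 N, if the wrist force passes 120 N, or if a joint passes its speed limit or range.

## Robot

A 6-joint arm with a two-finger parallel gripper is mounted at the origin on a cart in front of the work surface, level with it; the furniture and walls round the work are solid. World frame = base frame: x ahead of the robot, y to its left, z up, the work surface at z = 0. Lengths are in m, angles in degrees, forces in N, time in s.
With the tool pointing down it reaches from about 0.25 to 0.8 m from the base axis. Payload 8.5 kg.
Tool frame: the origin (TCP) lies at the very end of the fingers, on their centre line; the grasp point (between the pads) lies arm.tcp_to_grasp behind it (arm.tcp_to_grasp is the distance from the TCP to the grasp point, in m); z points along the fingers, y is the line along which they close (so a half turn about z gives the same grasp; the last joint's range is limited). The gripper opens to 85 mm and grips with 20 to 120 N. Pads are 22 mm wide; open, the fingers measure 114 mm over their backs; the gripper's body (76 mm by 85 mm) begins 54 mm behind the grasp point. The pads swing forward as they close: fully open they stand 13 mm farther back than shut.
Start: joints at [-72.479, 13.648, -0.773, 75.585, 0, 90], TCP at [0.158, -0.501, 0.231] pointing down, gripper open.
Joint ranges: [-152.45, 152.45], [-59.26, 108.67], [-65.41, 83.53], [-104.44, 129.93], [-82.83, 76.93], [-180, 180]. Speed limits (degrees/s): [127.2, 127.2, 159.86, 180, 180, 180].

## Interface

Orientations are given as [roll, pitch, yaw] about the fixed x, y, z axes, in that order (R = Rz(yaw) Ry(pitch) Rx(roll)).
In Python, from cell import arm, eyes, nets gives the robot as it stands.
- The arm moves only by the tool move_arm, never from a script. Its argument "increments" is a list of rows, each a list of 6 numbers: the shift along the tool's x, y, z in mm, then the turn, a rotation vector about the tool's x, y, z in rad. In form: [[dx, dy, dz, rx, ry, rz], ...]. A call has exactly 5 rows; each row is the pose to reach, as a shift and turn from the pose commanded when the call began, along the tool's axes at that moment; what a row does not reach only later rows make up. A row lasts 1/8 s, in which the tool goes at most 62.5 mm and 10.7 degrees, less where a joint would pass 70% of its speed; a pose out of reach is approached as far as the arm can. A call with a gripper value outside its range is refused whole. "gripper" is the closure, from 0 (fully open) to 1 (shut), set as the call begins (left out, the last holds). The fingers move at their own pace and stop on an object; "grip_force" is the grip in N (left out, the last holds). Time passes only in rows, so rows that repeat a pose let the fingers close, or fill a call up. It gives the time, the measured TCP pose, the force, the opening and the grip force at its end, in the units of the state.
- arm.sense(): the state, without advancing time (a new reading comes with each control period).
- eyes.camera(name): name is "scene" or "side" or "wrist"; returns the picture (480x640x3 uint8, red, green, blue); there is no depth.
- eyes.get_calibration(name): a dict with "fx", "fy", "cx", "cy" (pixels), "extrinsics" (4x4, takes a point from camera to world coordinates). Camera axes: x right, y down, z forward; pixel columns grow to the right and rows downward; lengths in m; the calibration is good to about 2 mm. A picture is of the moment at which its call begins: read the wrist's pose just before it. get_calibration takes no time and is no camera call; for the wrist camera it gives the pose at the moment of the call.
- arm.close_job(): hands the job in; it is judged then, once.
Trained networks look in the newest picture that a camera, given by its name, has taken for a name from the list of things; names that differ only in an ending like _2 or _b are one class to them, and where a whole thing is asked for, a point or a joint stands for the part that bears it (a point fixed in the world has none). Each returns a list of dicts, best first, with "score" (0 to 1); they miss things now and then, are a little off and sometimes report something else, mostly with a low value. They report only what shows in the picture. A call takes as long as a camera call. They do not tell look-alikes from the thing itself.
- nets.masks_of(camera, target): "region" (480x640 bool, what is visible of it) and "point" ([row, column] in pixels, amid what is visible of it).
- nets.spot_point(camera, target): "point" ([row, column] in pixels: a listed point, or the origin of a listed thing).
The state is a dict: "clock": time; "joint_positions": joint angles; "qvel": joint speeds; "tau": joint torques, N m; "position": TCP position; "tool_rot": TCP orientation; "ft_force": force on the tool from outside, world axes, zero at the start; "ft_torque": the same for the moment, N m; "opening": finger opening in m; "grasp_force": force on a finger pad.
Only numpy, scipy, OpenCV 4.12 (cv2) and the standard library are available. Lean on these libraries where they do the work, as an engineer would, in place of code of your own. Each camera call takes 0.05 s, during which the arm holds its last target. There are 200 camera calls.

## Working session

There is one attempt and no reset: what is moved stays moved. The work goes in short steps, Python scripts to look and compute and a tool call to move; the robot and the scene stay as the last step left them, time stands still between calls to the robot, and variables do not carry over. Pictures are saved under pics/ and viewed, at most 10 in all, crops included, and the job is handed in when it is done.

Besides the shell and the picture viewer there is one more tool, called after "Request:" as name([rows], argument=value, ...), one row to a line, values as JSON. move_arm: Moves the arm, as the interface text tells. Its arguments: {"type":"object","properties":{"increments":{"type":"array"},"gripper":{"type":"number"},"grip_force":{"type":"number"}},"required":["increments"]}

```bash
mkdir -p pics; ls; python3 - <<'E'
from cell import arm, eyes, nets
import cv2, numpy as np
s=arm.sense(); print(s['clock'],s['position'],s['tool_rot'],s['opening'],arm.tcp_to_grasp)
for c in ['scene','side']:
    im=eyes.camera(c); cv2.imwrite(f'pics/{c}0.png',im[:,:,::-1])
    for t in ['thick_bar','thin_bar','v_block','groove','vial','film_box']:
        r=nets.spot_point(c,t); print(c,t,[(np.round(q['point']).tolist(),round(q['score'],2)) for q in r])
    k=eyes.get_calibration(c); print(k)
E
```

```text
pics
0.0 [ 0.15792184 -0.50022261  0.23066586] [-1.79914387e+02 -5.61082080e-04  1.75221117e+01] 0.08540073074744484 0.0187
scene thick_bar [([224.0, 418.0], 0.82), ([357.0, 234.0], 0.82)]
scene thin_bar [([324.0, 295.0], 0.57)]
scene v_block [([269.0, 361.0], 0.85)]
scene groove [([271.0, 363.0], 0.73)]
scene vial [([262.0, 279.0], 0.96), ([270.0, 365.0], 0.43), ([225.0, 312.0], 0.29)]
scene film_box [([230.0, 313.0], 0.59)]
{'fx': 584.4080888481984, 'fy': 584.4080888481984, 'cx': 316.7537903030556, 'cy': 238.05266342360284, 'extrinsics': array([[-0.78829564, -0.3102643 ,  0.53134363,  0.0381226 ],
       [-0.61517353,  0.41469541, -0.67051417,  0.69270852],
       [-0.01230916, -0.85543193, -0.51776897,  0.55863941],
       [ 0.        ,  0.        ,  0.        ,  1.        ]])}
side thick_bar [([371.0, 355.0], 0.73), ([203.0, 348.0], 0.61)]
side thin_bar [([316.0, 361.0], 0.79)]
side v_block [([251.0, 354.0], 0.92)]
side groove [([252.0, 354.0], 0.98)]
side vial [([279.0, 290.0], 0.62)]
side film_box [([237.0, 281.0], 0.84)]
{'fx': 435.89668235545935, 'fy': 435.89668235545935, 'cx': 319.4757035425678, 'cy': 239.97379546006093, 'extrinsics': array([[-0.9994946 ,  0.03073165, -0.00813132,  0.55966731],
       [ 0.0259552 ,  0.64123158, -0.76690833,  0.68738848],
       [-0.0183543 , -0.76673178, -0.64170514,  0.61021771],
       [ 0.        ,  0.        ,  0.        ,  1.        ]])}
```

View pics/scene0.png

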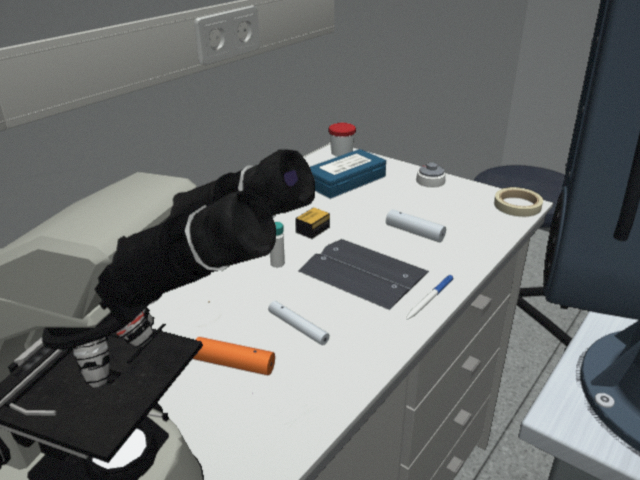

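View pics/side0.png

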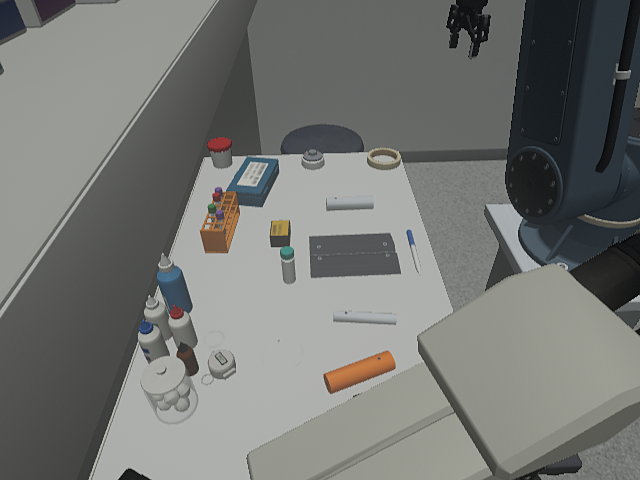

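Scene picture: the bar-shaped candidates are the thick metal bar at about (row 224, col 416), the thin metal bar at (322, 298), and the orange look-alike at (355, 235). In the side picture they are at (203, 350), (317, 364) and (371, 360). I'm choosing the metal bar at scene (224, 416). It is on the far side of the block from the thin bar, and it lies at −y in world coordinates. Next I'll fit silhouettes and check a close crop.

```bash
cat > fit.py <<'E'
import numpy as np, cv2
from scipy.optimize import minimize
from cell import arm, eyes, nets
def proj(k,P):
    E=np.linalg.inv(k['extrinsics']); c=P@E[:3,:3].T+E[:3,3]
    return np.c_[k['fx']*c[:,0]/c[:,2]+k['cx'],k['fy']*c[:,1]/c[:,2]+k['cy']]
def ray0(k,rc,z):
    d=k['extrinsics'][:3,:3]@[(rc[1]-k['cx'])/k['fx'],(rc[0]-k['cy'])/k['fy'],1]; o=k['extrinsics'][:3,3]
    return o+d*(z-o[2])/d[2]
a=np.linspace(0,2*np.pi,24)
def cyl(r,L=.11): return np.vstack([np.c_[np.full(24,s*L/2),r*np.cos(a),r+r*np.sin(a)] for s in(-1,1)])
BLK=np.array([[sx*.09,sy*w,z] for sx in(-1,1) for sy in(-1,1) for w,z in((.065,0),(.023,.009))])
def place(M,p):
    c,s=np.cos(p[2]),np.sin(p[2]); z=M[:,2]+(p[3] if len(p)>3 else 0)
    return np.c_[p[0]+c*M[:,0]-s*M[:,1],p[1]+s*M[:,0]+c*M[:,1],z]
def fit(M,views,p0):
    def cost(p):
        t=0
        for k,m in views:
            h=cv2.convexHull(np.round(proj(k,place(M,p))*16).astype(np.int32))
            q=np.zeros(m.shape,np.uint8); cv2.fillConvexPoly(q,h,255,cv2.LINE_AA,4)
            q=q/255.; t+=1-np.minimum(q,m).sum()/np.maximum(q,m).sum()
        return t/len(views)
    best=None
    for y in (-.2,0,.2):
        p=np.array(p0,float);p[2]+=y
        S=np.vstack([p]+[p+d for d in np.diag([.01,.01,.1])])
        r=minimize(cost,p,method='Nelder-Mead',options=dict(initial_simplex=S,xatol=1e-5,fatol=1e-5,maxiter=300))
        if best is None or r.fun<best.fun: best=r
    return best.x,best.fun
def mask(cam,t,near=None):
    r=nets.masks_of(cam,t)
    if near is not None: r=sorted(r,key=lambda q:np.hypot(*(np.array(q['point'])-near)))
    return r[0]['region'].astype(float)
E
python3 - <<'E'
from fit import *
near={'scene':{'thick_bar':(224,416),'thin_bar':(322,298),'v_block':(270,362)},'side':{'thick_bar':(203,350),'thin_bar':(317,364),'v_block':(252,354)}}
V={}
for c in near:
    im=eyes.camera(c); k=eyes.get_calibration(c)
    if c=='scene': cv2.imwrite('pics/crop.png',cv2.resize(im[170:360,230:470,::-1],None,fx=3,fy=3,interpolation=cv2.INTER_CUBIC))
    for t in near[c]: V.setdefault(t,[]).append((k,mask(c,t,near[c][t])))
    for t,z in(('vial',.039),('film_box',.016)):
        print(c,t,ray0(k,nets.spot_point(c,t)[0]['point'],0).round(3))
for t,M in(('v_block',BLK),('thick_bar',cyl(.016)),('thin_bar',cyl(.01))):
    c=['scene','side']
    p0=np.r_[ray0(V[t][0][0],near['scene'][t],.01)[:2],0]
    for vs in (V[t],V[t][:1],V[t][1:]):
        p,f=fit(M,vs,p0); print(t,p.round(4),round(f,3))
E
```

```text
Traceback (most recent call last):
IndexError: list index out of range
```

View pics/crop.png

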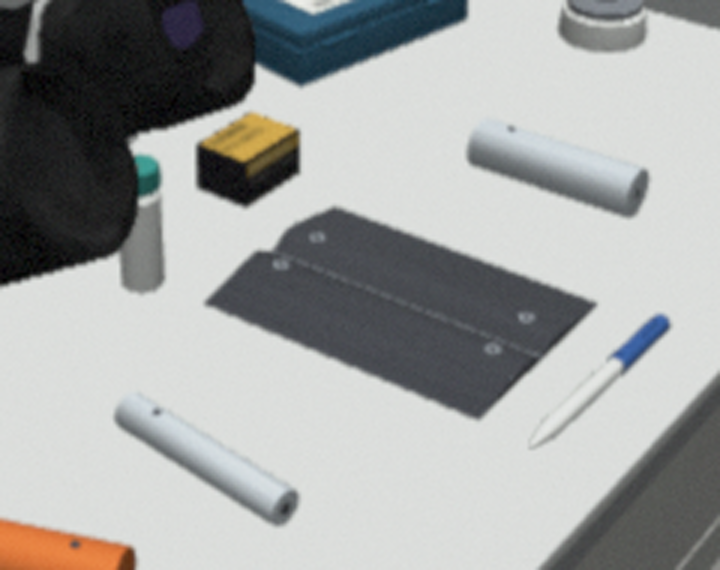

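The crop shows the thick grey metal bar at crop (165, 560), which is scene (225, 417), with its dark hole on top. The thin bar is on the far side of the block at crop (460, 205). The choice holds. One network call missed an object, so I'll rerun without the vial and box.

```bash
python3 - <<'E'
from fit import *
near={'scene':{'thick_bar':(224,416),'v_block':(270,362)},'side':{'thick_bar':(203,350),'v_block':(252,354)}}
V={}
for c in near:
    im=eyes.camera(c); k=eyes.get_calibration(c)
    for t in near[c]: V.setdefault(t,[]).append((k,mask(c,t,near[c][t])))
for t,M in(('v_block',BLK),('thick_bar',cyl(.016))):
    p0=np.r_[ray0(V[t][0][0],near['scene'][t],.01)[:2],0]
    for vs in (V[t],V[t][:1],V[t][1:]):
        p,f=fit(M,vs,p0); print(t,p.round(4),round(f,3))
print(arm.sense()['clock'])
E
```

```text
v_block [0.484  0.0062 0.0178] 0.06
v_block [0.4838 0.0078 0.0132] 0.051
v_block [0.4848 0.004  0.0124] 0.057
thick_bar [ 0.4776 -0.1554  0.0018] 0.112
thick_bar [ 0.4777 -0.1538 -0.0044] 0.069
thick_bar [ 0.4786 -0.1585 -0.0102] 0.131
1.25
```

Request:
move_arm([
  [40,-18,4,0,0,-0.16],
  [90,-40,8,0,0,-0.32],
  [140,-62,12,0,0,-0.48],
  [190,-84,16,0,0,-0.64],
  [245,-107,20,0,0,-0.8],
], gripper=0.3)

```text
clock: 1.88
position: [0.3605, -0.3237, 0.2114]
tool_rot: [180.0, 0.0, 63.6]
ft_force: [0.8, -1.0, -0.2]
opening: 0.0597
grasp_force: 0.0
```

```bash
cat > rel.py <<'E'
import sys,numpy as np
from scipy.spatial.transform import Rotation as R
from cell import arm
def rel(x,y,z,yaw):
    s=arm.sense(); A=R.from_euler('xyz',s['tool_rot'],degrees=True); B=R.from_euler('xyz',[180,0,yaw],degrees=True)
    print(round(s['clock'],2),'pos',s['position'].round(4),'rpy',np.round(s['tool_rot'],1),'open',round(s['opening'],4),'F',np.round(s['ft_force'],1))
    print('go mm',(A.inv().apply(np.array([x,y,z])-s['position'])*1000).round(1),'rot',(A.inv()*B).as_rotvec().round(3))
if __name__=='__main__': rel(*map(float,sys.argv[1:]))
E
python3 rel.py 0.478 -0.22 0.2 90
```

```text
1.88 pos [ 0.3605 -0.3237  0.2114] rpy [180.    0.   63.6] open 0.0597 F [ 0.8 -1.  -0.2]
go mm [145.1  59.2  11.4] rot [ 0.001  0.    -0.46 ]
```

Request:
move_arm([
  [45,18,4,0,0,-0.16],
  [95,38,8,0,0,-0.32],
  [145,59,11,0,0,-0.46],
  [145,59,11,0,0,-0.46],
  [145,59,11,0,0,-0.46],
])

```text
clock: 2.5
position: [0.477, -0.2215, 0.2001]
tool_rot: [-180.0, -0.0, 89.7]
ft_force: [-0.5, -0.3, 0.0]
opening: 0.0599
grasp_force: 0.0
```

```bash
python3 - <<'E'
from fit import *
from rel import rel
k=eyes.get_calibration('wrist'); im=eyes.camera('wrist'); cv2.imwrite('pics/w1.png',im[:,:,::-1])
print(k['extrinsics'].round(3))
rel(.478,-.21,.1,90)
for t,M,p in(('thick_bar',cyl(.016),[.478,-.155,0]),('v_block',BLK,[.484,.006,.015])):
    for q in nets.masks_of('wrist',t): print(t,q['point'],round(q['score'],2),fit(M,[(k,q['region'].astype(float))],p))
E
```

```text
[[ 1.    -0.005 -0.003  0.477]
 [-0.005 -0.958 -0.288 -0.148]
 [-0.001  0.288 -0.958  0.344]
 [ 0.     0.     0.     1.   ]]
2.55 pos [ 0.4766 -0.222   0.2003] rpy [-180.     0.    89.6] open 0.0598 F [-0.5  1.   0.6]
go mm [ 12.    1.3 100.3] rot [-0.001  0.    -0.006]
thick_bar [140.9, 326.7] 0.59 (array([ 0.47531145, -0.15536928,  0.01331955]), np.float64(0.053187121120697234))
v_block [7.6, 331.2] 0.6 (array([0.48164912, 0.0076971 , 0.01583073]), np.float64(0.020651294078578797))
v_block [142.5, 328.5] 0.21 (array([ 0.484,  0.006, -0.185]), np.float64(1.0))
```

View pics/w1.png

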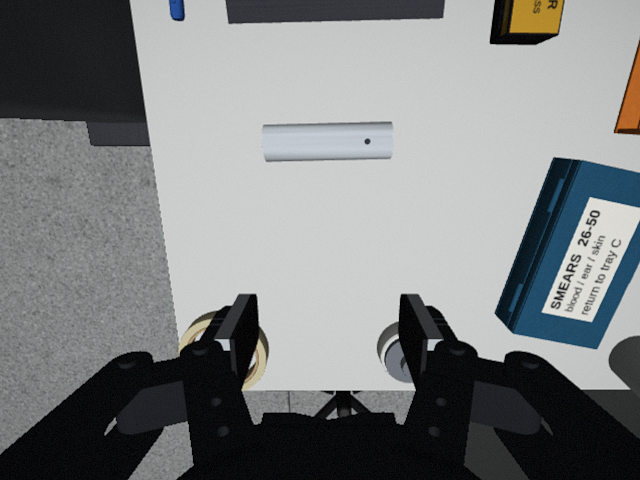

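Wrist picture: the bar is at (141, 327), the block's near edge is at the top (row 20), the carton is at (20, 530), and the tape roll and steel knob are at (350, 225) and (355, 400), partly behind the fingers. I'll check the clearance to those two before going down.

```bash
python3 - <<'E'
from fit import *
k=eyes.get_calibration('wrist')
for n,p in dict(tape_top=(312,215),tape_r=(345,268),knob_l=(350,378),knob_top=(322,400),bar_bl=(161,264),bar_br=(159,392),bar_tl=(125,263),bar_tr=(121,392)).items(): print(n,ray0(k,p,0).round(3),ray0(k,p,.02).round(3))
ks=eyes.get_calibration('side'); print('side: knob',ray0(ks,(160,313),.0).round(3),'tape',ray0(ks,(166,383),0).round(3))
E
python3 rel.py .477 -.195 .03 90.5
```

```text
tape_top [ 0.354 -0.331  0.   ] [ 0.362 -0.32   0.02 ]
tape_r [ 0.408 -0.371  0.   ] [ 0.412 -0.358  0.02 ]
knob_l [ 0.529 -0.378  0.   ] [ 0.526 -0.365  0.02 ]
knob_top [ 0.551 -0.344  0.   ] [ 0.547 -0.333  0.02 ]
bar_bl [ 0.416 -0.174  0.   ] [ 0.419 -0.173  0.02 ]
bar_br [ 0.535 -0.173  0.   ] [ 0.532 -0.172  0.02 ]
bar_tl [ 0.417 -0.142  0.   ] [ 0.42  -0.143  0.02 ]
bar_tr [ 0.534 -0.14   0.   ] [ 0.53 -0.14  0.02]
side: knob [ 0.561 -0.391  0.   ] tape [ 0.371 -0.347  0.   ]
2.65 pos [ 0.4764 -0.2225  0.2005] rpy [-180.     0.    89.6] open 0.0599 F [-0.2  0.4 -1. ]
go mm [ 27.5   0.4 170.5] rot [-0.     0.    -0.016]
```

Request:
move_arm([
  [10,0,45,0,0,-0.02],
  [20,0,95,0,0,-0.02],
  [22,0,140,0,0,-0.02],
  [22,0,175,0,0,-0.02],
  [22,0,195,0,0,-0.02],
])

```text
clock: 3.28
position: [0.4758, -0.2002, 0.0038]
tool_rot: [-179.9, -0.0, 90.7]
ft_force: [0.2, -0.6, 1.3]
opening: 0.0597
grasp_force: 0.0
```

```bash
python3 - <<'E'
from fit import *
from rel import rel
rel(.477,-.18,.005,90.9)
im=eyes.camera('side')[120:300,250:470,::-1]; k=eyes.get_calibration('wrist'); w=eyes.camera('wrist')[...,::-1]
cv2.imwrite('pics/d.png',np.vstack([cv2.resize(im,(400,300)),cv2.resize(w,(400,300))]))
for q in nets.masks_of('wrist','thick_bar'): print(q['point'],round(q['score'],2),fit(cyl(.016),[(k,q['region'].astype(float))],[.477,-.155,.01]))
E
```

```text
3.27 pos [ 0.4758 -0.2002  0.0038] rpy [-179.9   -0.    90.7] open 0.0597 F [ 0.2 -0.6  1.3]
go mm [20.2  1.4 -1.2] rot [-0.002 -0.001 -0.003]
[218.7, 335.1] 0.82 (array([ 0.47549297, -0.15602601,  0.01914868]), np.float64(0.015182594112106651))
```

View pics/d.png

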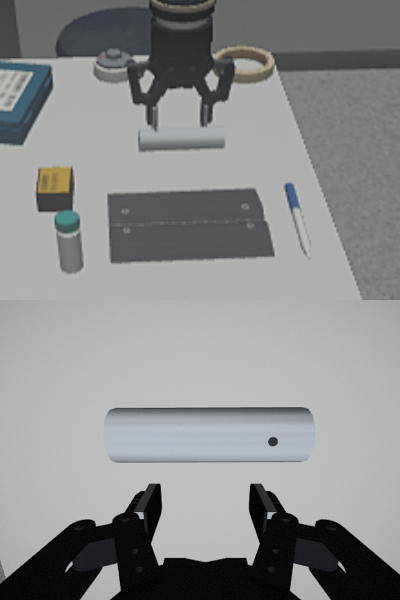

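The fingers are down behind the bar, level and parallel to it (wrist view: bar at (435, 210) in the picture, hole on top). The path to the block is clear, so I'll start pushing.

Request:
move_arm([
  [7,0,-1,0,0,-0.003],
  [14,0,-1,0,0,-0.003],
  [20,0,-1,0,0,-0.003],
  [27,0,-1,0,0,-0.003],
  [34,0,-1,0,0,-0.003],
])

```text
clock: 4.05
position: [0.4769, -0.1651, 0.0064]
tool_rot: [180.0, -0.0, 91.0]
ft_force: [1.2, 0.6, 0.6]
opening: 0.0599
grasp_force: 0.1
```

Request:
move_arm([
  [7,0,-1,0,0,0],
  [14,0,-1,0,0,0],
  [21,0,-1,0,0,0],
  [28,0,-1,0,0,0],
  [35,0,-1,0,0,0],
])

```text
clock: 4.68
position: [0.4762, -0.1302, 0.0073]
tool_rot: [-180.0, -0.0, 91.0]
ft_force: [-0.3, -0.5, -0.0]
opening: 0.06
grasp_force: 0.1
```

```bash
cat > look.py <<'E'
from fit import *
from rel import rel
import sys
rel(.477,-.034,.012,90.9)
k=eyes.get_calibration('wrist'); w=eyes.camera('wrist')[...,::-1]; cv2.imwrite(f'pics/{sys.argv[1]}.png',w)
y0=arm.sense()['position'][1]+.027; z=float(sys.argv[2])
M=cyl(.016); M[:,2]+=z
for q in nets.masks_of('wrist','thick_bar'): print(q['point'],round(q['score'],2),fit(M,[(k,q['region'].astype(float))],[.477,y0,.01]))
E
python3 look.py p1 0
```

```text
4.67 pos [ 0.4762 -0.1302  0.0073] rpy [-180.   -0.   91.] open 0.06 F [-0.3 -0.5 -0. ]
go mm [96.2  2.6 -4.7] rot [-0.    -0.     0.002]
[257.9, 326.3] 0.68 (array([ 0.47453945, -0.10370869,  0.02007379]), np.float64(0.013660739842672243))
[61.0, 351.8] 0.65 (array([ 0.477     , -0.10254322, -0.19      ]), np.float64(1.0))
```

The bar is rolling squarely ahead of the fingers, at y = −0.104 with yaw 0.02. Now on to the ramp, raising the tips a little.

Request:
move_arm([
  [6,0,0,0,0,0],
  [13,0,0,0,0,0],
  [20,0,0,0,0,0],
  [27,0,0,0,0,0],
  [34,0,-1,0,0,0],
])

```text
clock: 5.4
position: [0.4755, -0.0961, 0.0083]
tool_rot: [-180.0, -0.0, 91.0]
ft_force: [-0.5, 0.3, 0.0]
opening: 0.0599
grasp_force: 0.1
```

Request:
move_arm([
  [6,0,-1,0,0,0],
  [12,0,-2,0,0,0],
  [18,0,-3,0,0,0],
  [24,0,-4,0,0,0],
  [30,0,-5,0,0,0],
])

```text
clock: 6.02
position: [0.4762, -0.0679, 0.0143]
tool_rot: [179.9, 0.2, 91.0]
ft_force: [0.3, -9.6, 9.8]
opening: 0.0596
grasp_force: 5.2
```

```bash
python3 look.py p2 .005
```

```text
6.03 pos [ 0.4762 -0.0679  0.0143] rpy [179.9   0.2  91. ] open 0.0596 F [ 0.3 -9.6  9.8]
go mm [33.9  1.3  2.2] rot [0.002 0.004 0.001]
[257.9, 327.8] 0.7 (array([ 0.47441471, -0.04182593,  0.016272  ]), np.float64(0.029066958470845172))
```

The force (about 10 N back and 10 N up) shows the fingertips contact the bar above its mid height, because the tips stand higher than the TCP at this opening. I'll back off, lower the tips and push again.

Request:
move_arm([
  [-10,0,5,0,0,0],
  [-17,0,10,0,0,0],
  [-17,0,10,0,0,0],
  [-17,0,10,0,0,0],
  [-17,0,10,0,0,0],
])

```text
clock: 6.75
position: [0.4752, -0.0837, 0.0033]
tool_rot: [-180.0, -0.0, 91.0]
ft_force: [-1.0, -0.9, 1.2]
opening: 0.0599
grasp_force: 0.9
```

```bash
python3 look.py p3 .001
```

```text
6.75 pos [ 0.4752 -0.0837  0.0033] rpy [-180.   -0.   91.] open 0.0599 F [-1.  -0.9  1.2]
go mm [49.6  2.7 -8.7] rot [-0.    -0.     0.002]
[264.0, 332.0] 0.68 (array([ 0.47492364, -0.05721698,  0.01555872]), np.float64(0.015881666441738385))
```

Request:
move_arm([
  [5,0,0,0,0,0],
  [10,0,0,0,0,0],
  [15,0,0,0,0,0],
  [20,0,0,0,0,0],
  [25,0,-1,0,0,0],
])

```text
clock: 7.48
position: [0.4749, -0.0583, 0.0043]
tool_rot: [-180.0, -0.0, 91.0]
ft_force: [0.3, -5.1, 3.2]
opening: 0.0594
grasp_force: 2.3
```

```bash
python3 look.py p4 .006
```

```text
7.47 pos [ 0.4749 -0.0583  0.0043] rpy [-180.   -0.   91.] open 0.0594 F [ 0.3 -5.1  3.2]
go mm [24.2  2.6 -7.7] rot [-0.    -0.     0.002]
[261.8, 333.2] 0.56 (array([ 0.47432995, -0.03199592,  0.01530739]), np.float64(0.018687108933885144))
```

Request:
move_arm([
  [4,0,0,0,0,0],
  [8,0,0,0,0,0],
  [12,0,-1,0,0,0],
  [15,0,-2,0,0,0],
  [18,0,-2,0,0,0],
])

```text
clock: 8.2
position: [0.4742, -0.0399, 0.0061]
tool_rot: [-180.0, -0.1, 91.1]
ft_force: [0.2, -0.2, 0.1]
opening: 0.0599
grasp_force: 0.1
```

```bash
python3 look.py p5 .009
```

```text
8.2 pos [ 0.4742 -0.0399  0.0061] rpy [-1.80e+02 -1.00e-01  9.11e+01] open 0.0599 F [ 0.2 -0.2  0.1]
go mm [ 5.9  2.9 -5.8] rot [-0.001 -0.001  0.003]
[266.6, 331.7] 0.55 (array([ 0.4741445 , -0.01359735,  0.01373984]), np.float64(0.022435602842434177))
```

Request:
move_arm([
  [2,0,-1,0,0,0],
  [4,0,-1,0,0,0],
  [6,0,-1,0,0,0],
  [8,0,-1,0,0,0],
  [10,0,-1,0,0,0],
])

```text
clock: 8.93
position: [0.4744, -0.0305, 0.0073]
tool_rot: [-180.0, -0.0, 91.0]
ft_force: [0.3, 0.2, -0.1]
opening: 0.0597
grasp_force: 0.0
```

```bash
python3 look.py p6 .004
```

```text
8.93 pos [ 0.4744 -0.0305  0.0073] rpy [-180.   -0.   91.] open 0.0597 F [ 0.3  0.2 -0.1]
go mm [-3.5  2.6 -4.7] rot [-0.    -0.     0.002]
[245.1, 331.4] 0.83 (array([0.47382291, 0.00288818, 0.01671697]), np.float64(0.025320579713897784))
```

The bar has dropped into the groove. I'll back away and check.

Request:
move_arm([
  [-12,0,-1,0,0,0],
  [-30,0,-5,0,0,0],
  [-50,0,-30,0,0,0],
  [-60,0,-70,0,0,0],
  [-65,0,-110,0,0,0],
])

```text
clock: 9.65
position: [0.4752, -0.0976, 0.1187]
tool_rot: [-180.0, 0.0, 90.9]
ft_force: [0.3, 0.1, 0.1]
opening: 0.0592
grasp_force: 0.0
```

Request:
move_arm([
  [0,0,-20,0,0,0],
  [0,0,-40,0,0,0],
  [0,0,-50,0,0,0],
  [0,0,-50,0,0,0],
  [0,0,-50,0,0,0],
])

```text
clock: 10.28
position: [0.4751, -0.0958, 0.1666]
tool_rot: [-179.9, -0.0, 91.0]
ft_force: [-0.8, 0.0, -0.4]
opening: 0.0598
grasp_force: 0.0
```

```bash
python3 look.py f1 .004; python3 look.py f2 .004; python3 - <<'E'
from fit import *
k=eyes.get_calibration('wrist')
for q in nets.masks_of('wrist','v_block'): print(round(q['score'],2),fit(BLK,[(k,q['region'].astype(float))],[.482,.006,.015]))
eyes.camera('side')
for t in('thin_bar','vial','film_box'): print(t,[(np.round(q['point']).tolist(),round(q['score'],2)) for q in nets.spot_point('side',t)])
w=cv2.imread('pics/f2.png'); s=eyes.camera('side')[...,::-1][150:330,240:480]
cv2.imwrite('pics/f3.png',np.hstack([cv2.resize(w,(400,300)),cv2.resize(s,(400,300))]))
E
```

```text
10.28 pos [ 0.4751 -0.0958  0.1666] rpy [-179.9   -0.    91. ] open 0.0598 F [-0.8  0.  -0.4]
go mm [ 61.8   3.2 154.6] rot [-0.001 -0.     0.002]
[92.2, 330.7] 0.78 (array([ 0.477     , -0.06875109, -0.19      ]), np.float64(1.0))
10.38 pos [ 0.4751 -0.0956  0.1665] rpy [-179.9   -0.    91. ] open 0.0598 F [-0.4  0.1  0.1]
go mm [ 61.5   3.2 154.5] rot [-0.001 -0.     0.002]
[94.3, 330.3] 0.68 (array([ 0.477     , -0.06859833, -0.19      ]), np.float64(1.0))
0.64 (array([0.48179849, 0.00722945, 0.01797717]), np.float64(0.18677221593495874))
thin_bar [([317.0, 359.0], 0.95)]
vial [([282.0, 290.0], 0.65)]
film_box []
```

View pics/f3.png

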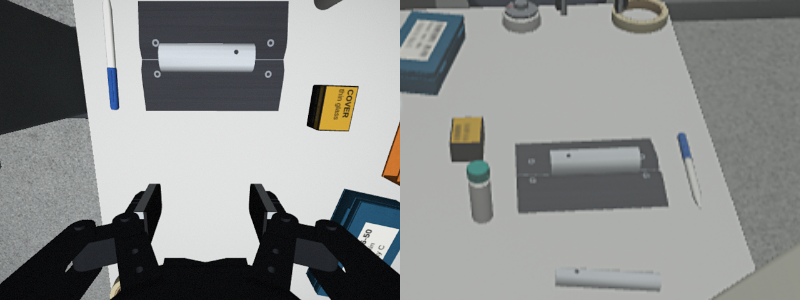

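The picture shows the bar lying along the groove between the four screws, with both ends inside the block. The thin bar, vial and carton are undisturbed. I'll do a final numeric check for settling, with a better starting guess for the fit.

```bash
python3 - <<'E'
from fit import *
M=cyl(.016); M[:,2]+=.004
k=eyes.get_calibration('wrist')
for i in range(3):
    eyes.camera('wrist'); p,f=fit(M,[(k,mask('wrist','thick_bar'))],[.475,.007,.015]); print(p.round(4),round(f,3),arm.sense()['clock'])
c,s=np.cos(.017),np.sin(.017); d=p[:2]-[.482,.0065]; print('in block',c*d[0]+s*d[1],-s*d[0]+c*d[1])
E
```

```text
[0.4738 0.0066 0.0256] 0.04 10.875
[0.4738 0.0065 0.0244] 0.038 10.975
[0.4738 0.0065 0.0102] 0.044 11.075
in block -0.008198186425918248 0.00016342187622036365
```

Request:
move_arm([
  [0,0,0,0,0,0],
  [0,0,0,0,0,0],
  [0,0,0,0,0,0],
  [0,0,0,0,0,0],
  [0,0,0,0,0,0],
])

```text
clock: 11.7
position: [0.4756, -0.0956, 0.1673]
tool_rot: [-180.0, -0.0, 91.0]
ft_force: [0.4, -1.0, -0.7]
opening: 0.0601
grasp_force: 0.0
```

```bash
python3 - <<'E'
from fit import *
M=cyl(.016); M[:,2]+=.004
k=eyes.get_calibration('wrist')
eyes.camera('wrist'); p,f=fit(M,[(k,mask('wrist','thick_bar'))],[.475,.007,.015]); print(p.round(4),round(f,3),arm.sense()['clock'])
E
```

```text
[0.474  0.0063 0.0189] 0.035 11.8
```

The bar is settled, 8 mm off the block's middle lengthwise, 0 mm off the groove line and aligned with it, so I'm handing the job in.

```bash
python3 -c "
from cell import arm
print(arm.close_job())"
```

```text
the job is handed in; nothing more can be done
None
```

I rolled the thick bar up the ramp and it settled in the V-groove, about 8 mm off the block's middle and aligned with it by the wrist camera; the job is handed in, but no verdict came back, and the half turn is inferred from about 52 mm of travel on the bench.

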